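# Check the wear of a griddle stone on the height gauge

### The arm

A 6-joint arm with a two-finger parallel gripper is mounted at the origin on the work surface. World frame = base frame: x ahead of the robot, y to its left, z up, the work surface at z = 0. Lengths are in m, angles in rad, forces in N, time in s.
With the tool pointing down it reaches from about 0.35 to 0.975 m from the base axis. Payload 4.9 kg.
Tool frame: the origin (TCP) lies at the very end of the fingers, on their centre line; the grasp point (between the pads) lies 19 mm behind it; z points along the fingers, y is the line along which they close (so a half turn about z gives the same grasp; the last joint's range is limited). The gripper opens to 85 mm and grips with 20 to 120 N. Pads are 22 mm wide; open, the fingers measure 114 mm over their backs; the gripper's body (76 mm by 85 mm) begins 54 mm behind the grasp point. The pads swing forward as they close: fully open they stand 13 mm farther back than shut.
Start: joints at [1.14, 0.053, 1.613, -0, 1.476, -0.119], TCP at [0.192, 0.595, 0.231] pointing down, gripper open.
Joint ranges: [-3.01, 3.01], [-1.01, 2.22], [0.06, 2.58], [-1.02, 4.17], [0.09, 2.62], [-3.14, 3.14]. Speed limits (rad/s): [2.57, 2.57, 3.14, 3.14, 3.14, 3.14].

### API

Orientations are given as a unit quaternion [w, x, y, z].
In Python, from plant import monitor, vision, manip gives the robot as it stands. The module is installed in compiled form; this text tells all that it offers.
- The arm moves only by the tool arm_command, never from a script. Its argument "rows" is a list of rows, each a list of 3 entries, a list of its own where there are three numbers: the finger opening in mm, from 0 to 85.4, then the shift along the world's x, y, z in units of 30 cm (1.0 is 30 cm), then the turn, a rotation vector about the world's x, y, z in units of pi/2 rad (1.0 is pi/2 rad). In form: [[claw, [x, y, z], [wx, wy, wz]], ...]. A call has 1 to 12 rows; each row is the pose to reach, as a shift and turn from the pose commanded when the call began; what a row does not reach only later rows make up. A row lasts 1/12 s, in which the tool goes at most 41.7 mm and 7.16 degrees, less where a joint would pass 70% of its speed; a pose out of reach is approached as far as the arm can. A call with a number of a shift or a turn outside -1 to 1 is refused whole. A call with a gripper value outside its range is refused whole. The fingers move at their own pace and stop on an object; the grip force is fixed at half the most. Time passes only in rows, so rows that repeat a pose let the fingers close. It gives the time, the measured TCP pose, the force, the opening and the grip force at its end, in the units of the state.
- monitor.state(): the state, without advancing time (a new reading comes with each control period).
- vision.grab_frame(name): name is "side" or "top"; returns a dict with "color" (400x640x3 uint8, red, green, blue), "z_map" (400x640 float32, m along the optical axis (not along the pixel's ray), 0 where there is no reading), "mtx" (3x3 intrinsics, pixels), "R" (3x3) and "t" (3): a world point X has camera coordinates R X + t. Camera axes: x right, y down, z forward; pixel columns grow to the right and rows downward; lengths in m; the calibration is good to about 2 mm. A picture is of the moment at which its call begins.
- manip.job_done(): hands the job in; it is judged then, once.
The state is a dict: "time": time; "joint_pos": joint angles; "joint_vel": joint speeds; "joint_efforts": joint torques, N m; "tool_pos": TCP position; "tool_rot": TCP orientation; "contact_force": force on the tool from outside, world axes, zero at the start; "ft_torque": the same for the moment, N m; "gripper_width": opening from 0.0 (shut) to 1.0 (fully open); "grasp_force": force on a finger pad.
Only numpy, scipy, OpenCV 4.12 (cv2) and the standard library are available. Lean on these libraries where they do the work, as an engineer would, in place of code of your own. Each camera call takes 0.05 s, during which the arm holds its last target. There are 200 camera calls.

### The job

Measure the most worn (thinnest) of the three griddle-cleaning stones: raise the gauge's head by its knob, lay that stone flat on the gauge's anvil with its middle part under the foot, then lower the head gently until the sprung foot rests on the stone and is pushed in about half-way, never hard against its stop. Leave it standing like that so the height can be read, and leave the other stones and everything else on the bench where they are.

Things in the scene. Friction and masses are not known exactly. Their poses are not given: they have to be found in the camera images.
- gauge: Height gauge, fixed to the bench left or right of the middle, yaw within 0.25 rad. Its dark steel base plate (the anvil) is 210 (x) x 120 (y) mm, flat top at z = 15 mm. Origin: centre of the plate, at bench level, on the vertical axis of the gauge's foot; x points away from the robot to the column. In front (x below -16 mm) the anvil is open above.
- gauge_bridge (a point): Centre of the top of the bridge's free end, 150 mm above the bench on the foot's axis. The bridge (30 mm wide, 22 mm thick, gauge x from -16 to 89 mm) stands on a 26 x 36 mm column (gauge x from 63 to 89 mm). A vertical 12 mm rod slides through its free end, with the knob on top and the sprung foot below.
- gauge_knob (a point): Centre of the black cylindrical knob (30 mm diameter, 28 mm high, axis vertical) on top of the sliding rod, above everything else of the gauge. The knob's underside is at least 25 mm above the bridge's top. Nothing is near it.
- gauge_head (a joint): Slide of the gauge's head (rod, knob and foot together), in m, 0 to 0.070, up positive: the clear height between the anvil and the foot when the foot hangs un-pressed. Stiff friction holds it wherever it is left; moving it takes about 4 N down or 8 N up. Starts low, at 0.002 to 0.012.
- gauge_foot (a joint): How far the sprung foot is pushed up into the head, in m: 0 hanging free, 0.014 hard against its stop (bare brass stem above the foot: 16 mm long when free). Spring: 1 N at first, 3.5 N half-way, 6 N at the stop. A part's height is gauge_head + gauge_foot.
- gauge_foot_tip (a point): Centre of the flat underside of the sprung foot, a steel disc of 20 mm diameter, 8 mm thick. Above it the stem, then a collar of 22 mm diameter from 24 to 38 mm above the free foot's underside.
- tray: Flat aluminium tray holding the stones, fixed, 280 (x) x 290 (y) mm, floor 4 mm thick, rim 10 mm high. Origin: centre of its underside at bench level. The stones lie along its x, about 90 mm apart in y; the brush lies behind them.
- stone_thin: Griddle-cleaning stone, a dark grey rectangular block worn the thinnest; the one to be measured (about 0.12 kg): 140 long (its x) x 44 wide (its y) x 20 mm high. One of three stones of the same colour and footprint lying flat side by side on the tray in any order. Origin: centre of the underside, z up.
- stone_mid: Griddle-cleaning stone, a dark grey rectangular block half worn; to be left alone: 140 long (its x) x 44 wide (its y) x 30 mm high. One of three stones of the same colour and footprint lying flat side by side on the tray in any order. Origin: centre of the underside, z up.
- stone_thick: Griddle-cleaning stone, a dark grey rectangular block hardly worn; to be left alone: 140 long (its x) x 44 wide (its y) x 40 mm high. One of three stones of the same colour and footprint lying flat side by side on the tray in any order. Origin: centre of the underside, z up.
- brush: Bystander: brush 200 mm long lying on the tray behind the stones.
- shaker: Bystander: steel salt shaker, 46 mm diameter, 70 mm high, standing between tray and gauge. Origin: centre of the underside, z up.
- turner: Bystander: turner (spatula) 260 mm long lying on the bench near the robot.
- cup: Bystander: small steel cup, 70 mm diameter, 45 mm high, near the robot. Origin: centre of the underside, z up.
- squeeze: Bystander: squeeze bottle, 56 mm diameter, 150 mm high, at the back. Origin: centre of the underside, z up.
- jar: Bystander: jar, 64 mm diameter, 90 mm high, at the back. Origin: centre of the underside, z up.
- bowl: Bystander: steel bowl, 90 mm diameter, 40 mm high, at the back. Origin: centre of the underside, z up.
Not all that is in view belongs to the job. Leave any blue or purple look-alike of the stone_thin alone.

How it is judged:
By the outcome, as a careful person would: the job done as asked, in the order asked, and still so for the second after the job is handed in, with the robot touching nothing.
It also fails if it takes over 72 s, if anything falls off the work surface, if the arm or the gripper's body presses on something with over 40 N, if the wrist force passes 120 N, or if a joint passes its speed limit or range.

## Working session

There is one attempt and no reset: what is moved stays moved. The work goes in short steps, Python scripts to look and compute and a tool call to move; the robot and the scene stay as the last step left them, time stands still between calls to the robot, and variables do not carry over. Pictures are saved under pics/ and viewed, at most 10 in all, crops included, and the job is handed in when it is done.

Besides the shell and the picture viewer there is one more tool, called after ">>>" by a JSON object that holds its "method" and its "body". arm_command: Moves the arm, as the interface text tells. Shifts and turns lie within -1 to 1; 1 stands for 30 cm of shift or pi/2 rad of turn. Its arguments: {"type":"object","properties":{"rows":{"type":"array"}},"required":["rows"]}

```bash
mkdir -p pics; cat > h.py <<'E'
import numpy as np, cv2, pickle
from plant import monitor, vision, manip
def grab(n):
    f=vision.grab_frame(n); return f
def cloud(f):
    z=f["z_map"]; K=f["mtx"]; v,u=np.mgrid[:z.shape[0],:z.shape[1]]
    c=np.stack([(u-K[0,2])/K[0,0]*z,(v-K[1,2])/K[1,1]*z,z],-1)
    X=(c-f["t"])@f["R"]; X[z<=0]=np.nan; return X
def save(f,n,box=None,s=1):
    im=f["color"][:,:,::-1]
    if box: im=im[box[1]:box[3],box[0]:box[2]]
    cv2.imwrite("pics/"+n,cv2.resize(im,None,fx=s,fy=s,interpolation=cv2.INTER_CUBIC))
E
python3 - <<'E'
from h import *
for n in("top","side"):
    f=grab(n); pickle.dump(f,open(n+".pkl","wb")); save(f,n+"0.png",s=1.25)
    print(n,"campos",-f["R"].T@f["t"],f["mtx"][0,0])
print(monitor.state())
E
```

```text
top campos [ 3.46022977e-01 -1.59790514e-04  1.19028756e+00] 368.7829267349463
side campos [0.46043442 0.93495798 0.7545693 ] 459.2727832558252
{'time': 0.1, 'joint_pos': array([ 1.13999742e+00,  5.33151531e-02,  1.61415679e+00,  1.45303935e-06,
        1.47599282e+00, -1.18964149e-01]), 'joint_vel': array([ 0.00030404, -0.00041511, -0.00335901, -0.00076504,  0.00124014,
        0.00165419]), 'joint_efforts': array([ 3.45198832e-04, -3.94903207e+01, -3.71364248e+01, -1.76775907e-04,
        3.96446034e-03, -7.94826008e-06]), 'tool_pos': array([0.19149509, 0.59435086, 0.23017082]), 'tool_rot': array([-2.54772411e-04,  1.55286418e-01,  9.87869046e-01, -9.00717542e-04]), 'contact_force': array([-0.08749006, -0.89440754,  0.71695698]), 'ft_torque': array([-0.02488578,  0.01459596, -0.00231739]), 'grasp_force': 0.0, 'gripper_width': 0.99873822061383}
```

View pics/top0.png

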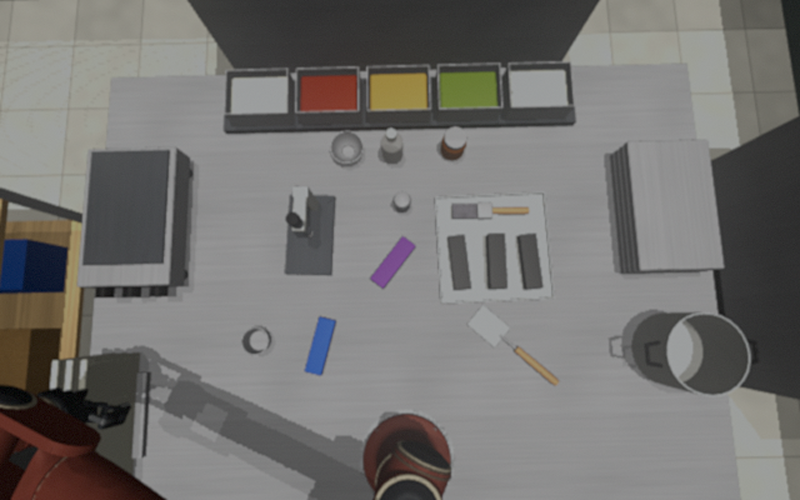

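View pics/side0.png

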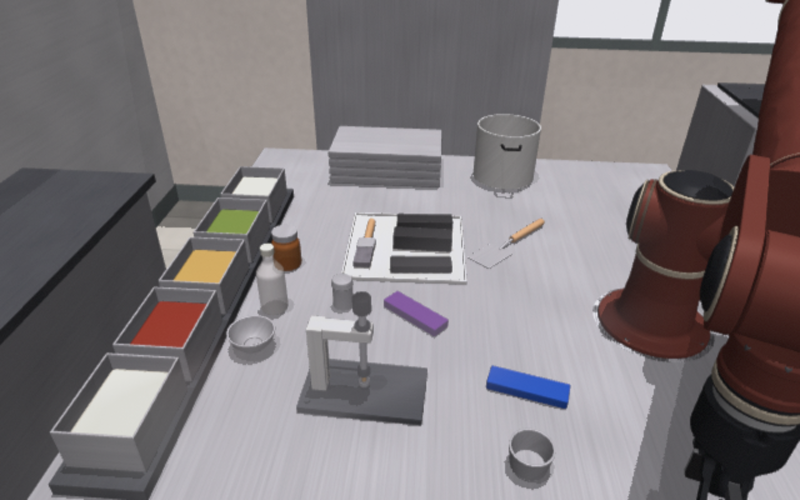

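The top view (800 px scale) shows three dark stones on the tray at about (459,262), (496,260) and (530,261). The gauge is at (310,235) with its knob near (293,216), and the blue (320,345) and purple (393,262) look-alikes lie off the tray. In the side view the stone nearest the gauge, at (420,264), looks thinnest. I'll measure the heights next.

```bash
python3 - <<'E'
from h import *
f=pickle.load(open("top.pkl","rb")); X=cloud(f); c=f["color"].astype(int)
save(f,"crop1.png",(340,150,450,245),6)
K=f["mtx"];R=f["R"];t=f["t"]
def ray(u,v,z):
    d=R.T@np.array([(u-K[0,2])/K[0,0],(v-K[1,2])/K[1,1],1]); o=-R.T@t
    return o+d*(z-o[2])/d[2]
dark=((c.max(2)<85)).astype(np.uint8)
def comp(box):
    m=np.zeros_like(dark); m[box[1]:box[3],box[0]:box[2]]=dark[box[1]:box[3],box[0]:box[2]]
    n,l,s,ce=cv2.connectedComponentsWithStats(m); return [(l==i) for i in range(1,n) if s[i,4]>150]
for m in comp((350,180,440,240)):
    z=np.nanmedian(X[m][:,2]); top=np.nanpercentile(X[m][:,2],60)
    mm=m&(abs(X[:,:,2]-top)<.006)
    P=X[mm][:,:2]; r=cv2.minAreaRect((P*1000).astype(np.float32))
    vs,us=np.nonzero(mm); print("stone px",us.mean(),vs.mean(),"z",z,top,np.nanpercentile(X[mm][:,2],[10,90]),r,P.mean(0))
# gauge plate
b=np.zeros_like(dark); b[150:225,222:275]=1
zz=X[:,:,2]; m=(b>0)&(c.max(2)<110)&(zz>.008)&(zz<.024); P=X[m][:,:2]
print("plate",m.sum(),cv2.minAreaRect((P*1000).astype(np.float32)),np.median(zz[m]))
for lo,hi in((.13,.16),(.17,.26)):
    m=(b>0)&(zz>lo)&(zz<hi); P=X[m]; print(lo,m.sum(),P.mean(0),np.percentile(P[:,2],[10,50,90]),cv2.minAreaRect((P[:,:2]*1000).astype(np.float32)))
g=pickle.load(open("side.pkl","rb")); Y=cloud(g)
b=np.zeros(Y.shape[:2],bool); b[225:340,235:345]=1; zz=Y[:,:,2]
for lo,hi in((.17,.26),(.135,.152)):
    m=b&(zz>lo)&(zz<hi)&(Y[:,:,1]<.5); P=Y[m]; print("side",lo,m.sum(),P.mean(0),P.min(0),P.max(0))
m=b&(zz>.008)&(zz<.022)&(g["color"].max(2)<110); P=Y[m][:,:2];print("side plate",cv2.minAreaRect((P*1000).astype(np.float32)))
b[:]=0;b[165:225,300:380]=1
for m in [(g["color"].max(2)<85)&b]:
  P=Y[m]; 
  for y0 in np.arange(-.35,-.05,.02):
    q=P[(P[:,1]>y0)&(P[:,1]<y0+.02)]
    if len(q)>10: print("side stones",round(y0,2),len(q),np.percentile(q[:,2],[5,50,95]).round(4))
E
```

```text
stone px 365.7309417040359 203.4080717488789 z 0.024304588889612087 0.02472255845976765 [0.02094805 0.02681391] ((477.8958740234375, -144.2144317626953), (129.6608123779297, 39.6396369934082), 4.142472267150879) [ 0.49694322 -0.14206159]
stone px 396.89607390300233 205.86836027713625 z 0.04381235140762221 0.04440427626048346 [0.04121155 0.04708006] ((475.49456787109375, -236.2354736328125), (41.7710075378418, 132.57278442382812), 89.48538970947266) [ 0.48432752 -0.23656992]
stone px 423.683241252302 208.3609576427256 z 0.033852125652410685 0.034393257425294144 [0.03121837 0.03677558] ((474.31622314453125, -322.3380126953125), (132.8360595703125, 41.93251419067383), 3.660137414932251) [ 0.47568115 -0.32234139]
plate 1791 ((561.4673461914062, 237.27740478515625), (119.0506591796875, 208.11293029785156), 87.2081298828125) 0.015312534210766343
0.13 349 [0.60213925 0.23241941 0.14899018] [0.14397402 0.14969968 0.1528323 ] ((596.551513671875, 233.93756103515625), (35.29634475708008, 102.53858184814453), 88.98204040527344)
0.17 117 [0.56033422 0.23578471 0.20751146] [0.19622748 0.2098302  0
[... 164 characters left out ...]
54783814 0.22456757 0.17049504] [0.57560791 0.25554772 0.21347794]
side 0.135 681 [0.60254171 0.24376158 0.14690347] [0.5457452  0.2171333  0.13500118] [0.6510253  0.2559814  0.15198848]
side plate ((556.3372802734375, 151.48097229003906), (299.7188720703125, 206.5884246826172), 87.32804107666016)
side stones -0.35 53 [0.0325 0.0349 0.0368]
side stones -0.33 154 [0.0307 0.0348 0.0377]
side stones -0.31 234 [0.0193 0.0289 0.0362]
side stones -0.27 65 [0.0426 0.0446 0.0468]
side stones -0.25 151 [0.0425 0.0451 0.0481]
side stones -0.23 602 [0.0095 0.0302 0.046 ]
side stones -0.17 41 [0.0228 0.0245 0.0271]
side stones -0.15 139 [0.018  0.0249 0.0271]
side stones -0.13 284 [0.0084 0.0186 0.0261]
```

View pics/crop1.png

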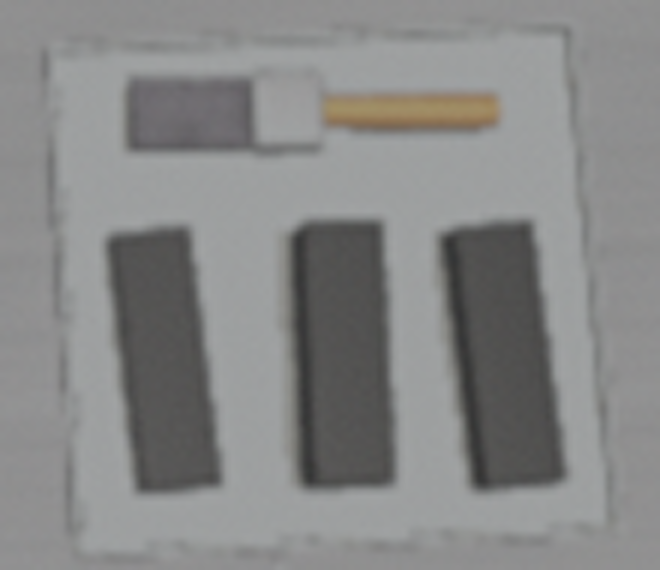

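Three stones could be the one meant (top-view pixels):

| Stone | Pixel | Top height |
|---|---|---|
| left | (366,203) | 24.7 mm |
| middle | (397,206) | 44.4 mm |
| right | (424,208) | 34.4 mm |

Allowing for the 4 mm tray floor, the left stone is 20 mm thick, so it is stone_thin. The enlarged crop agrees: at crop (165,360) it shows no visible side wall. The blue and purple blocks are excluded. First I raise the head by its knob.

>>> {"method": "arm_command", "body": {"rows": [[85,[0,0,0.1],[0,0,0]],[85,[0.62,-0.6,0.1],[0,0,0.167]],[85,[0.62,-0.6,0.1],[0,0,0.167]],[85,[0.62,-0.6,0.1],[0,0,0.167]],[85,[0.62,-0.6,0.1],[0,0,0.167]],[85,[0.62,-0.6,0.1],[0,0,0.167]],[85,[0.62,-0.6,0.1],[0,0,0.167]],[85,[0.62,-0.6,0.1],[0,0,0.167]],[85,[0.62,-0.6,0.1],[0,0,0.167]]]}}

```text
time: 0.85
tool_pos: [0.3797, 0.4126, 0.2608]
tool_rot: [-0.0, 0.027, 1.0, -0.0]
contact_force: [-0.4, 0.2, 0.3]
gripper_width: 0.992
grasp_force: 0.0
```

```bash
python3 - <<'E'
from h import *
f=pickle.load(open("top.pkl","rb")); X=cloud(f)
K=f["mtx"];R=f["R"];t=f["t"]
def ray(u,v,z):
    d=R.T@np.array([(u-K[0,2])/K[0,0],(v-K[1,2])/K[1,1],1]); o=-R.T@t
    return (o+d*(z-o[2])/d[2])
c=np.array([ray(340+(u+.5)/6-.5,150+(v+.5)/6-.5,.024)[:2] for u,v in((107,235),(190,228),(222,487),(138,492))])
print(c.round(4),c.mean(0),cv2.minAreaRect((c*1000).astype(np.float32)))
zz=X[:,:,2]; b=np.zeros(zz.shape,bool); b[150:225,222:275]=1
m=b&(zz>.204); print("knob top",X[m].mean(0),np.median(zz[m]),m.sum())
vs,us=np.nonzero(m); print(ray((us.min()+us.max())/2,(vs.min()+vs.max())/2,.2105))
s=monitor.state(); print(s["time"],s["tool_pos"],s["tool_rot"])
E
```

```text
[[ 0.5448 -0.1174]
 [ 0.5475 -0.1619]
 [ 0.4092 -0.1726]
 [ 0.4076 -0.1285]] [ 0.47726482 -0.14510129] ((476.9844055175781, -145.02859497070312), (139.47213745117188, 44.51462936401367), 4.4564666748046875)
knob top [0.56166247 0.23736223 0.21052149] 0.21039266658695216 95
[0.5617507  0.23754172 0.2105    ]
0.85 [0.37965931 0.41258697 0.26080047] [-9.00257139e-05  2.71549881e-02  9.99631126e-01 -4.59201555e-04]
```

>>> {"method": "arm_command", "body": {"rows": [[85,[0.61,-0.588,0],[0,0,0]],[85,[0.61,-0.588,0],[0,0,0]],[85,[0.61,-0.588,0],[0,0,0]],[85,[0.61,-0.588,0],[0,0,0]],[85,[0.61,-0.588,0],[0,0,0]],[85,[0.61,-0.588,0],[0,0,0]],[85,[0.61,-0.588,0],[0,0,0]],[85,[0.61,-0.588,0],[0,0,0]],[85,[0.61,-0.588,-0.12],[0,0,0]],[85,[0.61,-0.588,-0.26],[0,0,0]],[85,[0.61,-0.588,-0.26],[0,0,0]],[85,[0.61,-0.588,-0.26],[0,0,0]]]}}

```text
time: 1.85
tool_pos: [0.5574, 0.2396, 0.18]
tool_rot: [-0.004, 0.024, 1.0, -0.001]
contact_force: [0.7, 1.0, 0.9]
gripper_width: 0.997
grasp_force: 0.0
```

>>> {"method": "arm_command", "body": {"rows": [[24,[0,0,0],[0,0,0]],[24,[0,0,0],[0,0,0]],[24,[0,0,0],[0,0,0]],[24,[0,0,0],[0,0,0]],[24,[0,0,0],[0,0,0]],[24,[0,0,0],[0,0,0]],[24,[0,0,0],[0,0,0]],[24,[0,0,0],[0,0,0]]]}}

```text
time: 2.52
tool_pos: [0.5616, 0.2381, 0.1844]
tool_rot: [0.001, 0.025, 1.0, -0.0]
contact_force: [0.6, -3.0, 3.4]
gripper_width: 0.333
grasp_force: 59.0
```

>>> {"method": "arm_command", "body": {"rows": [[24,[0,0,0.03],[0,0,0]],[24,[0,0,0.06],[0,0,0]],[24,[0,0,0.09],[0,0,0]],[24,[0,0,0.12],[0,0,0]],[24,[0,0,0.15],[0,0,0]],[24,[0,0,0.167],[0,0,0]],[24,[0,0,0.167],[0,0,0]],[24,[0,0,0.167],[0,0,0]]]}}

```text
time: 3.18
tool_pos: [0.5615, 0.2381, 0.2323]
tool_rot: [0.001, 0.025, 1.0, -0.0]
contact_force: [5.0, -2.0, -2.8]
gripper_width: 0.328
grasp_force: 60.2
```

>>> {"method": "arm_command", "body": {"rows": [[60,[0,0,0],[0,0,0]],[60,[0,0,0],[0,0,0]],[85,[0,0,0],[0,0,0]],[85,[0,0,0],[0,0,0]],[85,[0,0,0],[0,0,0]],[85,[0,0,0.1],[0,0,0]],[85,[0,0,0.2],[0,0,0]],[85,[-0.2,-0.2,0.2],[0,0,0]],[85,[-0.4,-0.4,0.2],[0,0,0]],[85,[-0.4,-0.6,0.2],[0,0,0]],[60,[-0.4,-0.8,0.1],[0,0,0]],[60,[-0.4,-0.8,0.1],[0,0,0]]]}}

```text
time: 4.18
tool_pos: [0.4591, 0.0631, 0.2779]
tool_rot: [0.001, 0.024, 1.0, 0.0]
contact_force: [0.9, -1.3, -0.5]
gripper_width: 0.745
grasp_force: 0.0
```

```bash
python3 - <<'E'
from h import *
f=grab("top");X=cloud(f);zz=X[:,:,2]; b=np.zeros(zz.shape,bool); b[130:225,210:275]=1
m=b&(zz>.2); print("knob top",X[m].mean(0),np.percentile(zz[m],[50,90]),m.sum())
g=grab("side"); save(g,"side1.png",(230,190,360,340),4); pickle.dump(g,open("side1.pkl","wb"))
s=monitor.state(); print(s["time"],s["tool_pos"],s["tool_rot"],s["joint_pos"])
E
```

```text
knob top [0.45604    0.11157214 0.56233443] [0.59327975 0.59922128] 1651
4.2833 [0.45812861 0.06006842 0.27564662] [-8.83108737e-04  2.78876452e-02  9.99610411e-01 -7.25455080e-04] [-3.00224214e-02 -3.73449312e-01  1.91833095e+00 -1.45522785e-03
  1.59847410e+00 -1.54507518e+00]
```

View pics/side1.png

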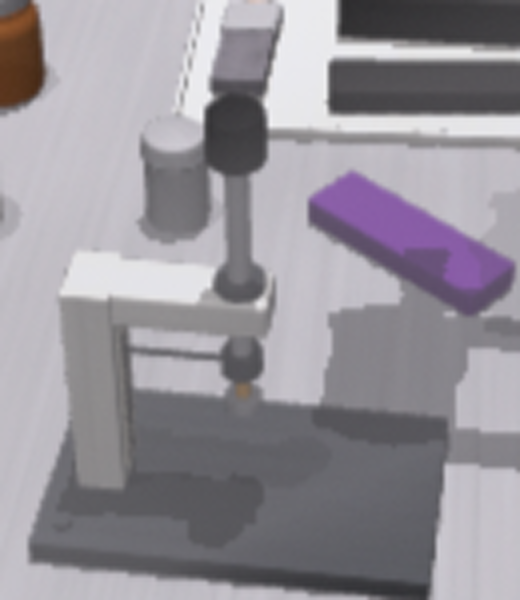

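The crop shows the head raised: the foot is at crop (243,400), well above the anvil, with the knob at (236,135). The robot is still settling, so I hold briefly and work out the stone pose.

>>> {"method": "arm_command", "body": {"rows": [[60,[0,0,0],[0,0,0]],[60,[0,0,0],[0,0,0]]]}}

```text
time: 4.45
tool_pos: [0.4602, 0.0643, 0.2775]
tool_rot: [0.0, 0.025, 1.0, 0.0]
contact_force: [-0.9, 0.7, 0.2]
gripper_width: 0.704
grasp_force: 0.0
```

```bash
cat >> h.py <<'E'
from scipy.spatial.transform import Rotation as Ro
def turn(yaw,tilt):
    "rotvec (units pi/2) from measured tool pose to tool aligned with yaw, tilted fingers-forward"
    w,x,y,z=monitor.state()["tool_rot"]; R0=Ro.from_quat([x,y,z,w])
    down=Ro.from_quat([0,1,0,0])
    T=Ro.from_euler("z",yaw)*Ro.from_euler("y",-tilt)*down
    return (T*R0.inv()).as_rotvec()/(np.pi/2)
def shift(p): return (np.array(p)-monitor.state()["tool_pos"])/.3
E
python3 - <<'E'
from h import *
print(monitor.state()["tool_pos"],turn(.078,np.radians(20)),shift([.4312,-.1487,.09]))
g=pickle.load(open("side1.pkl","rb"));Y=cloud(g)
for v in range(355,417,5):
    p=Y[190+v//4,230+243//4]; print(v,p.round(4),g["color"][190+v//4,230+243//4])
E
```

```text
[0.460205   0.06425111 0.27753275] [ 0.00276491 -0.22181438  0.08028249] [-0.09668334 -0.70983704 -0.62510916]
355 [0.5615 0.2431 0.1098] [117 115 120]
360 [0.561  0.2477 0.1086] [87 86 90]
365 [0.5608 0.2492 0.1074] [85 83 88]
370 [0.5612 0.2473 0.1028] [85 84 89]
375 [0.5607 0.251  0.1036] [84 83 88]
380 [0.5611 0.2488 0.0958] [96 90 88]
385 [nan nan nan] [124 106  89]
390 [0.5622 0.2422 0.0839] [132 111  90]
395 [0.5625 0.2411 0.08  ] [130 110  91]
400 [0.5622 0.244  0.0771] [116 113 115]
405 [0.5616 0.248  0.0782] [118 116 121]
410 [0.5615 0.2496 0.0769] [115 114 118]
415 [0.5616 0.2491 0.0736] [115 113 118]
```

>>> {"method": "arm_command", "body": {"rows": [[58,[-0.05,-0.35,-0.1],[0.0,-0.111,0.04]],[58,[-0.05,-0.35,-0.1],[0.0,-0.111,0.04]],[58,[-0.097,-0.71,-0.2],[0.003,-0.222,0.08]],[58,[-0.097,-0.71,-0.2],[0.003,-0.222,0.08]],[58,[-0.097,-0.71,-0.2],[0.003,-0.222,0.08]],[58,[-0.097,-0.71,-0.4],[0.003,-0.222,0.08]],[58,[-0.097,-0.71,-0.625],[0.003,-0.222,0.08]],[58,[-0.097,-0.71,-0.625],[0.003,-0.222,0.08]],[58,[-0.097,-0.71,-0.625],[0.003,-0.222,0.08]],[58,[-0.097,-0.71,-0.625],[0.003,-0.222,0.08]],[58,[-0.097,-0.71,-0.625],[0.003,-0.222,0.08]]]}}

```text
time: 5.37
tool_pos: [0.4322, -0.1488, 0.0912]
tool_rot: [0.174, -0.039, 0.984, 0.007]
contact_force: [0.5, -0.4, 1.0]
gripper_width: 0.674
grasp_force: 0.0
```

```bash
python3 - <<'E'
from h import *
print(turn(.078,np.radians(20)),shift([.4312,-.1487,.010]))
g=grab("side"); save(g,"side2.png",(260,120,400,240),4)
E
```

```text
[ 0.00031095  0.00045574 -0.00072651] [-3.35941005e-03  1.85933625e-04 -2.70694369e-01]
```

View pics/side2.png

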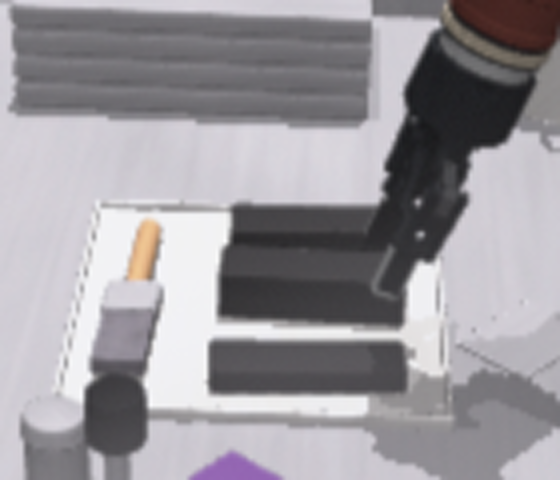

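The side crop shows the tilted gripper hovering above the near end of the thin stone, whose crop box runs from (210,340) to (405,395). I descend and grip.

>>> {"method": "arm_command", "body": {"rows": [[57,[-0.003,0,-0.1],[0,0,0]],[57,[-0.003,0,-0.2],[0,0,0]],[57,[-0.003,0,-0.24],[0,0,0]],[57,[-0.003,0,-0.265],[0,0,0]],[57,[-0.003,0,-0.265],[0,0,0]],[57,[-0.003,0,-0.265],[0,0,0]]]}}

```text
time: 5.92
tool_pos: [0.4319, -0.15, 0.0125]
tool_rot: [0.175, -0.039, 0.984, 0.006]
contact_force: [-1.0, -0.6, -0.2]
gripper_width: 0.669
grasp_force: 0.0
```

>>> {"method": "arm_command", "body": {"rows": [[38,[0,0,0],[0,0,0]],[38,[0,0,0],[0,0,0]],[38,[0,0,0],[0,0,0]],[38,[0,0,0],[0,0,0]],[38,[0,0,0],[0,0,0]],[38,[0,0,0],[0,0,0]]]}}

```text
time: 6.42
tool_pos: [0.4321, -0.1504, 0.013]
tool_rot: [0.175, -0.038, 0.984, 0.005]
contact_force: [-2.3, 1.5, 6.7]
gripper_width: 0.495
grasp_force: 62.3
```

>>> {"method": "arm_command", "body": {"rows": [[38,[0,0,0.05],[0,0,0]],[38,[0,0,0.1],[0,0,0]],[38,[0,0,0.2],[0,0,0]],[38,[0,0,0.3],[0,0,0]],[38,[0,0,0.4],[0,0,0]],[38,[0,0,0.42],[0,0,0]],[38,[0,0,0.42],[0,0,0]],[38,[0,0,0.42],[0,0,0]]]}}

```text
time: 7.08
tool_pos: [0.4297, -0.149, 0.1357]
tool_rot: [0.173, -0.038, 0.984, 0.007]
contact_force: [-0.9, -0.3, -1.3]
gripper_width: 0.494
grasp_force: 61.4
```

```bash
python3 - <<'E'
from h import *
f=grab("top");X=cloud(f);c=f["color"]; zz=X[:,:,2]
m=(c.max(2)<95)&(zz>.13)&(zz<.165)&(X[:,:,0]>.46)&(X[:,:,0]<.6)&(X[:,:,1]>-.2)&(X[:,:,1]<-.08)
P=X[m]; print(m.sum(),cv2.minAreaRect((P[:,:2]*1000).astype(np.float32)),P[:,0].max())
A=np.c_[P[:,:2],np.ones(len(P))]; print("plane",np.linalg.lstsq(A,P[:,2],rcond=None)[0])
s=monitor.state();print(s["tool_pos"],s["tool_rot"],s["grasp_force"])
save(f,"top2.png",(330,120,450,240),4)
E
```

```text
422 ((501.1915283203125, -140.77305603027344), (83.53495788574219, 41.349117279052734), 4.8425984382629395) 0.5432439716576001
plane [-0.00383714 -0.03590793  0.1430621 ]
[ 0.42903957 -0.14848882  0.13425301] [ 0.17208621 -0.03811253  0.98431687  0.0073537 ] 61.358503103256226
```

View pics/top2.png

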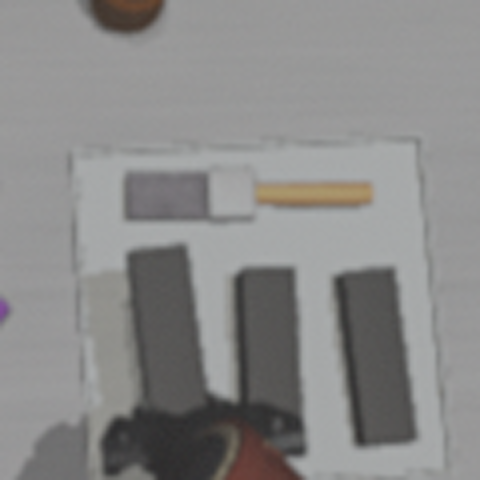

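The stone hangs level in the gripper: in the crop its far end is at (158,245), and the other stones have not moved. A stone along gauge x and centred exactly would run 7 mm into the column, so I'll seat it 12 mm forward of centre. The foot then still sits on its middle part.

```bash
python3 - <<'E'
from h import *
print(turn(-.04,np.radians(20)),shift([.40,.2442,.15]))
E
```

```text
[-0.00083158 -0.00183482 -0.07489223] [-0.09679856  1.30896275  0.05248995]
```

>>> {"method": "arm_command", "body": {"rows": [[38,[-0.09,0.12,0.06],[0,0,-0.02]],[38,[-0.09,0.24,0.06],[0,0,-0.04]],[38,[-0.09,0.36,0.06],[0,0,-0.06]],[38,[-0.09,0.48,0.06],[0,0,-0.075]],[38,[-0.09,0.6,0.06],[0,0,-0.075]],[38,[-0.09,0.7,0.06],[0,0,-0.075]],[38,[-0.09,0.8,0.06],[0,0,-0.075]],[38,[-0.09,0.9,0.06],[0,0,-0.075]],[38,[-0.09,0.9,0.06],[0,0,-0.075]],[38,[-0.09,0.9,0.06],[0,0,-0.075]]]}}

```text
time: 7.97
tool_pos: [0.4012, 0.1224, 0.1511]
tool_rot: [0.171, 0.017, 0.985, -0.004]
contact_force: [0.6, -0.7, -2.6]
gripper_width: 0.493
grasp_force: 61.7
```

>>> {"method": "arm_command", "body": {"rows": [[38,[0,0.12,0],[0,0,0]],[38,[0,0.24,0],[0,0,0]],[38,[0,0.35,0],[0,0,0]],[38,[0,0.4,0],[0,0,0]],[38,[0,0.4,0],[0,0,0]],[38,[0,0.4,0],[0,0,0]],[38,[0,0.4,0],[0,0,0]]]}}

```text
time: 8.55
tool_pos: [0.4028, 0.2392, 0.1528]
tool_rot: [0.172, 0.021, 0.985, -0.004]
contact_force: [-0.6, -0.3, -1.0]
gripper_width: 0.499
grasp_force: 62.0
```

```bash
python3 - <<'E'
from h import *
print(monitor.state()["tool_pos"],turn(-.04,np.radians(20)),shift([.40,.2442,.036]),shift([.5045,.24,.0245]))
f=grab("top");X=cloud(f);c=f["color"]; zz=X[:,:,2]; x0,y0,z0=monitor.state()["tool_pos"]
m=(c.max(2)<95)&(abs(zz-z0-.011)<.012)&(X[:,:,0]>x0+.03)&(X[:,:,0]<x0+.16)&(abs(X[:,:,1]-y0)<.04)
P=X[m]; print(m.sum(),cv2.minAreaRect((P[:,:2]*1000).astype(np.float32)),P[:,0].max())
A=np.c_[P[:,:2]-[x0,y0],np.ones(len(P))]; print("plane",np.linalg.lstsq(A,P[:,2],rcond=None)[0])
E
```

```text
[0.40281728 0.23916452 0.1527754 ] [ 0.00099177 -0.00162016  0.00158436] [-0.00939092  0.01678495 -0.38925134] [ 0.33894241  0.00278495 -0.42758468]
533 ((498.386962890625, 236.1193084716797), (44.45915222167969, 127.46548461914062), 88.42904663085938) 0.5623130217361696
plane [-0.02778246  0.02947645  0.16483908]
```

>>> {"method": "arm_command", "body": {"rows": [[38,[0,0.016,-0.1],[0,0,0]],[38,[0,0.016,-0.2],[0,0,0]],[38,[0,0.016,-0.3],[0,0,0]],[38,[0,0.016,-0.385],[0,0,0]],[38,[0,0.016,-0.385],[0,0,0]],[38,[0,0.016,-0.385],[0,0,0]],[38,[0.08,0.013,-0.385],[0,0,0]],[38,[0.15,0.01,-0.385],[0,0,0]],[38,[0.22,0.008,-0.385],[0,0,0]],[38,[0.22,0.008,-0.385],[0,0,0]],[38,[0.22,0.008,-0.385],[0,0,0]]]}}

```text
time: 9.52
tool_pos: [0.4717, 0.2434, 0.0418]
tool_rot: [0.175, 0.021, 0.984, -0.003]
contact_force: [0.6, -0.4, -1.3]
gripper_width: 0.5
grasp_force: 62.0
```

```bash
python3 - <<'E'
from h import *
s=monitor.state();print(s["tool_pos"],s["contact_force"],shift([.5045,.24,.0245]))
g=grab("side"); save(g,"side3.png",(230,220,370,345),5)
E
```

```text
[0.47167332 0.24343568 0.04182573] [ 0.56115136 -0.4477058  -1.29378054] [ 0.10942227 -0.01145227 -0.05775245]
```

View pics/side3.png

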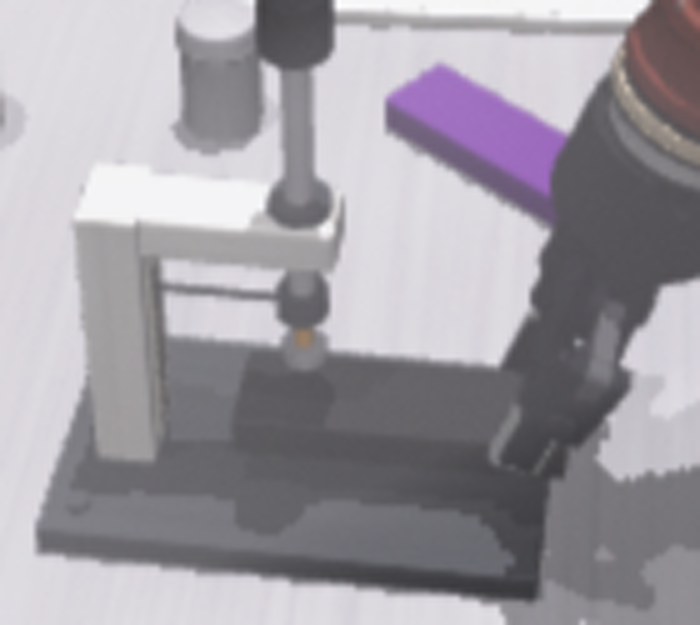

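The crop shows the stone level just above the anvil, below the foot at (303,350). Its far end, at about x=240, is clear of the column at x=160. I move forward about 31 mm and set it down.

>>> {"method": "arm_command", "body": {"rows": [[38,[0.05,-0.006,-0.01],[0,0,0]],[38,[0.1,-0.011,-0.02],[0,0,0]],[38,[0.104,-0.011,-0.03],[0,0,0]],[38,[0.104,-0.011,-0.04],[0,0,0]],[38,[0.104,-0.011,-0.05],[0,0,0]],[38,[0.104,-0.011,-0.054],[0,0,0]],[38,[0.104,-0.011,-0.058],[0,0,0]],[38,[0.104,-0.011,-0.058],[0,0,0]],[38,[0.104,-0.011,-0.058],[0,0,0]]]}}

```text
time: 10.32
tool_pos: [0.5006, 0.2405, 0.024]
tool_rot: [0.174, 0.019, 0.984, -0.004]
contact_force: [-9.2, -3.2, 16.1]
gripper_width: 0.494
grasp_force: 64.1
```

>>> {"method": "arm_command", "body": {"rows": [[38,[-0.003,0,0.002],[0,0,0]],[60,[-0.003,0,0.002],[0,0,0]],[60,[-0.003,0,0.002],[0,0,0]],[60,[-0.003,0,0.002],[0,0,0]],[60,[-0.003,0,0.002],[0,0,0]],[60,[-0.04,0,0.1],[0,0,0]],[60,[-0.08,0,0.2],[0,0,0]],[60,[-0.15,0,0.35],[0,0,0]],[60,[-0.3,0,0.45],[0,0,0]],[60,[-0.45,0,0.6],[0,0,0]],[60,[-0.45,0,0.7],[0,0,0]],[60,[-0.45,0,0.7],[0,0,0]]]}}

```text
time: 11.32
tool_pos: [0.3641, 0.2405, 0.2348]
tool_rot: [0.175, 0.02, 0.984, -0.002]
contact_force: [1.0, 1.1, 0.9]
gripper_width: 0.7
grasp_force: 0.0
```

```bash
python3 - <<'E'
from h import *
s=monitor.state();print(s["tool_pos"],s["contact_force"],s["gripper_width"])
g=grab("side"); save(g,"side4.png",(230,180,370,345),3.6); Y=cloud(g); zz=Y[:,:,2]
f=grab("top");X=cloud(f);z=X[:,:,2];c=f["color"]
q=(X[:,:,0]>.42)&(X[:,:,0]<.66)&(abs(X[:,:,1]-.24)<.06)
m=q&(z>.027)&(z<.043)&(c.max(2)<110);P=X[m]
print("stone top",m.sum(),cv2.minAreaRect((P[:,:2]*1000).astype(np.float32)),P.mean(0),P[:,:2].min(0),P[:,:2].max(0))
A=np.c_[P[:,:2]-P[:,:2].mean(0),np.ones(len(P))]; print("plane",np.linalg.lstsq(A,P[:,2],rcond=None)[0])
m=q&(z>.235)&(z<.28);print("knob",X[m].mean(0),np.median(z[m]),m.sum())
pickle.dump(f,open("top4.pkl","wb"));pickle.dump(g,open("side4.pkl","wb"))
E
```

```text
[0.36405933 0.24048528 0.23482328] [0.96412854 1.0527698  0.89465003] 0.7003613732479207
stone top 519 ((562.884765625, 238.8016357421875), (45.006439208984375, 170.56365966796875), 89.15748596191406) [0.54203079 0.23583334 0.03492811] [0.4773619  0.21555496] [0.64783864 0.26137903]
plane [0.00351785 0.01282367 0.03492811]
knob [0.56007105 0.23571345 0.25443447] 0.2566939887171792 124
```

View pics/side4.png

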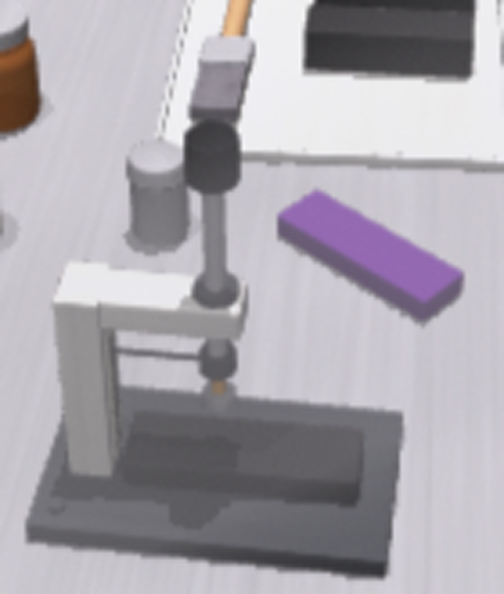

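The stone lies flat on the anvil, with its near end at crop (360,465) and world x about 0.477. Its centre is roughly 15 mm in front of the foot axis. I'll nudge it about 4 mm deeper with shut, vertical fingers.

```bash
python3 - <<'E'
from h import *
print(turn(-.04,0),shift([.445,.2425,.06]))
E
```

```text
[ 0.00542909  0.2274777  -0.00033246] [ 0.2635103   0.00329811 -0.59029955]
```

>>> {"method": "arm_command", "body": {"rows": [[0,[0,0,-0.1],[0.003,0.08,0]],[0,[0,0,-0.2],[0.005,0.16,0]],[0,[0.1,0.003,-0.3],[0.005,0.227,0]],[0,[0.2,0.003,-0.4],[0.005,0.227,0]],[0,[0.26,0.003,-0.5],[0.005,0.227,0]],[0,[0.26,0.003,-0.6],[0.005,0.227,0]],[0,[0.26,0.003,-0.66],[0.005,0.227,0]],[0,[0.26,0.003,-0.705],[0.005,0.227,0]],[0,[0.26,0.003,-0.705],[0.005,0.227,0]],[0,[0.26,0.003,-0.705],[0.005,0.227,0]],[0,[0.26,0.003,-0.705],[0.005,0.227,0]]]}}

```text
time: 12.33
tool_pos: [0.4435, 0.2409, 0.0199]
tool_rot: [-0.004, 0.02, 1.0, -0.003]
contact_force: [-0.6, 0.6, 0.0]
gripper_width: 0.004
grasp_force: 0.0
```

>>> {"method": "arm_command", "body": {"rows": [[0,[0.02,0,0],[0,0,0]],[0,[0.04,0,0],[0,0,0]],[0,[0.055,0,0],[0,0,0]],[0,[0.065,0,0],[0,0,0]],[0,[0.07,0,0],[0,0,0]],[0,[0.07,0,0],[0,0,0]]]}}

```text
time: 12.83
tool_pos: [0.4648, 0.241, 0.02]
tool_rot: [-0.004, 0.02, 1.0, -0.003]
contact_force: [-0.5, 0.4, -0.5]
gripper_width: 0.001
grasp_force: 0.0
```

>>> {"method": "arm_command", "body": {"rows": [[0,[0.004,0,0],[0,0,0]],[0,[0.008,0,0],[0,0,0]],[0,[0.012,0,0],[0,0,0]],[0,[0.016,0,0],[0,0,0]],[0,[0.018,0,0],[0,0,0]],[0,[0.018,0,0],[0,0,0]]]}}

```text
time: 13.33
tool_pos: [0.4697, 0.2409, 0.0196]
tool_rot: [-0.004, 0.02, 1.0, -0.003]
contact_force: [-0.2, 0.7, 0.8]
gripper_width: 0.001
grasp_force: 0.1
```

>>> {"method": "arm_command", "body": {"rows": [[0,[-0.03,0,0],[0,0,0]],[0,[-0.1,0,0.02],[0,0,0]],[0,[-0.2,0,0.12],[0,0,0]],[0,[-0.2,0,0.24],[0,0,0]],[0,[-0.2,0,0.36],[0,0,0]],[0,[-0.2,0,0.48],[0,0,0]],[0,[-0.2,0,0.6],[0,0,0]],[0,[-0.2,0,0.72],[0,0,0]],[0,[-0.2,0,0.84],[0,0,0]],[0,[-0.2,0,0.9],[0,0,0]],[0,[-0.2,0,0.9],[0,0,0]]]}}

```text
time: 14.25
tool_pos: [0.4112, 0.2418, 0.2961]
tool_rot: [0.001, 0.019, 1.0, -0.001]
contact_force: [0.3, 0.3, 0.7]
gripper_width: 0.004
grasp_force: 0.0
```

```bash
python3 - <<'E'
from h import *
s=monitor.state();print(s["tool_pos"],s["contact_force"])
f=grab("top");X=cloud(f);z=X[:,:,2];c=f["color"]
q=(X[:,:,0]>.42)&(X[:,:,0]<.66)&(abs(X[:,:,1]-.24)<.06)
m=q&(z>.027)&(z<.043)&(c.max(2)<110);P=X[m]
print("stone top",m.sum(),P[:,:2].min(0),P[:,:2].max(0),np.sort(P[:,0])[:30].round(4)[::5])
m=q&(z>.25)&(z<.28);print("knob",X[m].mean(0),np.median(z[m]),m.sum())
print(turn(-.04,0),shift([.5615,.238,.275]))
E
```

```text
[0.4112491  0.24179222 0.29609173] [0.31568834 0.29074769 0.73337942]
stone top 516 [0.48273972 0.2152959 ] [0.6475572  0.26185667] [0.4827 0.4835 0.4837 0.4861 0.4866 0.487 ]
knob [0.56137567 0.23690373 0.25707008] 0.2573291777635395 103
[ 0.00255131 -0.00165835 -0.00061689] [ 0.50390558 -0.01127291 -0.05926854]
```

The stone's near end is now at x = 0.482, so its centre is about 10 mm in front of the foot axis. Next I press the knob down with shut fingers, slowly and watching the force.

>>> {"method": "arm_command", "body": {"rows": [[0,[0.12,0,0],[0,0,0]],[0,[0.24,0,0],[0,0,0]],[0,[0.36,-0.01,0],[0,0,0]],[0,[0.48,-0.013,0],[0,0,0]],[0,[0.5,-0.013,0],[0,0,0]],[0,[0.503,-0.013,-0.04],[0,0,0]],[0,[0.503,-0.013,-0.08],[0,0,0]],[0,[0.503,-0.013,-0.11],[0,0,0]],[0,[0.503,-0.013,-0.11],[0,0,0]],[0,[0.503,-0.013,-0.11],[0,0,0]]]}}

```text
time: 15.13
tool_pos: [0.5587, 0.2371, 0.2553]
tool_rot: [-0.005, 0.019, 1.0, -0.004]
contact_force: [0.1, -0.3, 0.2]
gripper_width: 0.0
grasp_force: 0.0
```

>>> {"method": "arm_command", "body": {"rows": [[0,[0,0,-0.01],[0,0,0]],[0,[0,0,-0.02],[0,0,0]],[0,[0,0,-0.03],[0,0,0]],[0,[0,0,-0.04],[0,0,0]],[0,[0,0,-0.05],[0,0,0]],[0,[0,0,-0.06],[0,0,0]],[0,[0,0,-0.07],[0,0,0]],[0,[0,0,-0.08],[0,0,0]]]}}

```text
time: 15.8
tool_pos: [0.5604, 0.2372, 0.2324]
tool_rot: [-0.004, 0.02, 1.0, -0.003]
contact_force: [-3.1, 0.4, 4.1]
gripper_width: -0.003
grasp_force: 1.9
```

>>> {"method": "arm_command", "body": {"rows": [[0,[0,0,-0.004],[0,0,0]],[0,[0,0,-0.008],[0,0,0]],[0,[0,0,-0.012],[0,0,0]],[0,[0,0,-0.016],[0,0,0]],[0,[0,0,-0.02],[0,0,0]]]}}

```text
time: 16.22
tool_pos: [0.5606, 0.2372, 0.2267]
tool_rot: [-0.004, 0.02, 1.0, -0.003]
contact_force: [-2.3, 2.9, 3.9]
gripper_width: 0.002
grasp_force: 1.8
```

>>> {"method": "arm_command", "body": {"rows": [[0,[0,0,-0.004],[0,0,0]],[0,[0,0,-0.008],[0,0,0]]]}}

```text
time: 16.38
tool_pos: [0.5606, 0.2371, 0.2243]
tool_rot: [-0.004, 0.02, 1.0, -0.003]
contact_force: [-2.4, 1.9, 3.4]
gripper_width: -0.0
grasp_force: 1.8
```

```bash
cat > foot.py <<'E'
from h import *
import sys
s=monitor.state();print(s["tool_pos"],s["contact_force"])
g=grab("side"); Y=cloud(g); pickle.dump(g,open("sidef.pkl","wb")); save(g,sys.argv[1],(265,225,315,325),6)
K=g["mtx"];R=g["R"];t=g["t"]
p=lambda z:(lambda c:(K[0,0]*c[0]/c[2]+K[0,2],K[1,1]*c[1]/c[2]+K[1,2]))(R@np.array([.5615,.238,z])+t)
for z in np.arange(.03,.085,.0025):
    u,v=p(z); col=g["color"][int(round(v)),int(round(u))-1:int(round(u))+2].mean(0); print(round(z,4),(round(u,1),round(v,1)),col.round(),"brown" if col[0]-col[2]>12 else "")
E
python3 foot.py f1.png
```

```text
[0.56057892 0.23712079 0.22426658] [-2.38696601  1.92790333  3.38737907]
0.03 (np.float64(291.2), np.float64(304.1)) [118. 116. 121.] 
0.0325 (np.float64(291.1), np.float64(303.2)) [125. 123. 128.] 
0.035 (np.float64(291.1), np.float64(302.4)) [132. 130. 135.] 
0.0375 (np.float64(291.1), np.float64(301.6)) [132. 130. 135.] 
0.04 (np.float64(291.1), np.float64(300.7)) [126. 121. 122.] 
0.0425 (np.float64(291.0), np.float64(299.9)) [132. 117. 103.] brown
0.045 (np.float64(291.0), np.float64(299.0)) [136. 115.  95.] brown
0.0475 (np.float64(291.0), np.float64(298.2)) [131. 111.  94.] brown
0.05 (np.float64(291.0), np.float64(297.3)) [109.  99.  92.] brown
0.0525 (np.float64(290.9), np.float64(296.5)) [91. 88. 91.] 
0.055 (np.float64(290.9), np.float64(295.6)) [91. 88. 91.] 
0.0575 (np.float64(290.9), np.float64(294.8)) [88. 87. 91.] 
0.06 (np.float64(290.9), np.float64(293.9)) [88. 87. 92.] 
0.0625 (np.float64(290.8), np.float64(293.1)) [89. 87. 92.] 
0.065 (np.float64(290.8), np.float64(292.2)) [91. 89. 94.] 
0.0675 (np.float64(290.8), np.float64(291.3)) [ 98.  97. 102.] 
0.07 (np.float64(290.8), np.float64(290.5)) [118. 116. 121.] 
0.0725 (np.float64(290.7), np.float64(289.6)) [118. 116. 121.] 
0.075 (np.float64(290.7), np.float64(288.7)) [124. 122. 126.] 
0.0775 (np.float64(290.7), np.float64(287.9)) [124. 122. 127.] 
0.08 (np.float64(290.6), np.float64(287.0)) [125. 122. 128.] 
0.0825 (np.float64(290.6), np.float64(286.1)) [125. 123. 128.] 
0.085 (np.float64(290.6), np.float64(285.2)) [126. 124. 129.]
```

>>> {"method": "arm_command", "body": {"rows": [[0,[0,0,-0.003],[0,0,0]],[0,[0,0,-0.006],[0,0,0]]]}}

```text
time: 16.6
tool_pos: [0.5606, 0.2371, 0.2227]
tool_rot: [-0.004, 0.02, 1.0, -0.003]
contact_force: [-2.6, 1.0, 4.5]
gripper_width: -0.004
grasp_force: 2.6
```

>>> {"method": "arm_command", "body": {"rows": [[0,[0,0,-0.003],[0,0,0]],[0,[0,0,-0.006],[0,0,0]]]}}

```text
time: 16.77
tool_pos: [0.5606, 0.2371, 0.2212]
tool_rot: [-0.004, 0.02, 1.0, -0.003]
contact_force: [-2.2, 1.8, 6.2]
gripper_width: 0.001
grasp_force: 2.8
```

>>> {"method": "arm_command", "body": {"rows": [[0,[0,0,-0.003],[0,0,0]],[0,[0,0,-0.006],[0,0,0]]]}}

```text
time: 16.93
tool_pos: [0.5606, 0.2371, 0.2196]
tool_rot: [-0.004, 0.02, 1.0, -0.003]
contact_force: [-2.2, 1.9, 5.6]
gripper_width: -0.001
grasp_force: 3.1
```

>>> {"method": "arm_command", "body": {"rows": [[0,[0,0,-0.003],[0,0,0]],[0,[0,0,-0.006],[0,0,0]]]}}

```text
time: 17.1
tool_pos: [0.5606, 0.2371, 0.2179]
tool_rot: [-0.004, 0.02, 1.0, -0.003]
contact_force: [-3.0, 1.7, 6.9]
gripper_width: -0.003
grasp_force: 3.4
```

>>> {"method": "arm_command", "body": {"rows": [[0,[0,0,-0.003],[0,0,0]],[0,[0,0,-0.006],[0,0,0]]]}}

```text
time: 17.27
tool_pos: [0.5606, 0.2371, 0.2163]
tool_rot: [-0.004, 0.02, 1.0, -0.003]
contact_force: [-3.5, 1.2, 7.0]
gripper_width: 0.001
grasp_force: 3.7
```

```bash
python3 foot.py f2.png | sed -n '1,15p'
```

```text
[0.56062021 0.23708329 0.21625796] [-3.50353083  1.23667661  6.95153035]
0.03 (np.float64(291.2), np.float64(304.1)) [121. 119. 124.] 
0.0325 (np.float64(291.1), np.float64(303.2)) [124. 122. 127.] 
0.035 (np.float64(291.1), np.float64(302.4)) [122. 120. 124.] 
0.0375 (np.float64(291.1), np.float64(301.6)) [122. 120. 124.] 
0.04 (np.float64(291.1), np.float64(300.7)) [125. 118. 117.] 
0.0425 (np.float64(291.0), np.float64(299.9)) [122. 109.  99.] brown
0.045 (np.float64(291.0), np.float64(299.0)) [93. 90. 92.] 
0.0475 (np.float64(291.0), np.float64(298.2)) [88. 86. 91.] 
0.05 (np.float64(291.0), np.float64(297.3)) [89. 87. 91.] 
0.0525 (np.float64(290.9), np.float64(296.5)) [89. 88. 93.] 
0.055 (np.float64(290.9), np.float64(295.6)) [89. 88. 93.] 
0.0575 (np.float64(290.9), np.float64(294.8)) [92. 91. 96.] 
0.06 (np.float64(290.9), np.float64(293.9)) [95. 94. 98.] 
0.0625 (np.float64(290.8), np.float64(293.1)) [113. 111. 116.]
```

View pics/f2.png

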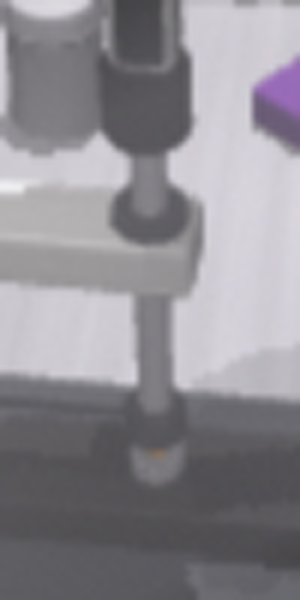

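The crop shows the foot disc at (158,465) resting on the stone, with a short strip of brass stem still visible under the collar. Force and height agree on about 5.8 mm of foot travel, so I lower 1.2 mm more.

>>> {"method": "arm_command", "body": {"rows": [[0,[0,0,-0.002],[0,0,0]],[0,[0,0,-0.004],[0,0,0]],[0,[0,0,-0.004],[0,0,0]]]}}

```text
time: 17.57
tool_pos: [0.5607, 0.2371, 0.2152]
tool_rot: [-0.004, 0.02, 1.0, -0.003]
contact_force: [-3.4, 1.1, 7.4]
gripper_width: 0.006
grasp_force: 3.5
```

>>> {"method": "arm_command", "body": {"rows": [[0,[0,0,0.02],[0,0,0]],[0,[0,0,0.1],[0,0,0]],[0,[0,0,0.2],[0,0,0]],[0,[-0.1,0,0.3],[0,0,0]],[0,[-0.22,0,0.3],[0,0,0]],[0,[-0.34,0,0.3],[0,0,0]],[0,[-0.45,0,0.3],[0,0,0]],[0,[-0.5,0,0.3],[0,0,0]],[0,[-0.5,0,0.3],[0,0,0]],[0,[-0.5,0,0.3],[0,0,0]]]}}

```text
time: 18.4
tool_pos: [0.4104, 0.2367, 0.3038]
tool_rot: [-0.004, 0.019, 1.0, -0.004]
contact_force: [0.5, -1.0, 0.5]
gripper_width: 0.002
grasp_force: 0.0
```

```bash
python3 foot.py f3.png | sed -n '1,12p'
python3 - <<'E'
from h import *
def brown(fn):
    g=pickle.load(open(fn,"rb")); c=g["color"][280:315,285:298].astype(float); d=(c[:,:,0]-c[:,:,2]); d[d<8]=0; return d.sum(), d.sum(1)[d.sum(1)>0].round()
print("free",brown("side4.pkl")[0], "now",brown("sidef.pkl"))
g=pickle.load(open("sidef.pkl","rb")); save(g,"side5.png",(225,160,400,340),3.3)
f=grab("top");X=cloud(f);z=X[:,:,2]
q=(abs(X[:,:,0]-.56)<.05)&(abs(X[:,:,1]-.24)<.06); m=q&(z>.2)&(z<.24); print("knob",X[m].mean(0),np.median(z[m]),m.sum())
E
```

```text
[0.41039675 0.23670546 0.30380424] [ 0.47649747 -0.99847526  0.52572609]
0.03 (np.float64(291.2), np.float64(304.1)) [116. 114. 119.] 
0.0325 (np.float64(291.1), np.float64(303.2)) [119. 117. 122.] 
0.035 (np.float64(291.1), np.float64(302.4)) [117. 115. 119.] 
0.0375 (np.float64(291.1), np.float64(301.6)) [117. 115. 119.] 
0.04 (np.float64(291.1), np.float64(300.7)) [115. 112. 113.] 
0.0425 (np.float64(291.0), np.float64(299.9)) [102.  96.  96.] 
0.045 (np.float64(291.0), np.float64(299.0)) [87. 86. 90.] 
0.0475 (np.float64(291.0), np.float64(298.2)) [86. 85. 89.] 
0.05 (np.float64(291.0), np.float64(297.3)) [86. 84. 89.] 
0.0525 (np.float64(290.9), np.float64(296.5)) [86. 85. 89.] 
0.055 (np.float64(290.9), np.float64(295.6)) [86. 85. 89.] 
free 440.0 now (np.float64(20.0), array([20.]))
knob [0.56092772 0.2363545  0.21408832] 0.2148459767217148 105
```

View pics/side5.png

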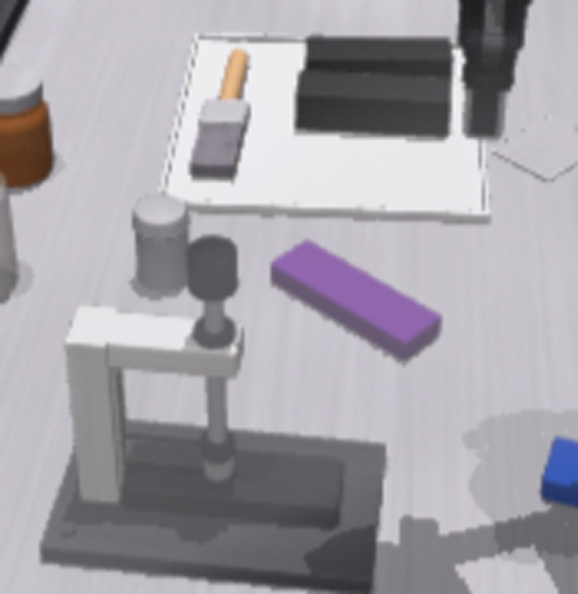

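The final view shows the foot resting on the stone at crop (218,465) with the knob at (212,265). The other stones, shaker and look-alikes are where they were. Three checks agree on about 7 mm of foot travel: force 7.4 N, contact height 0.222 against final 0.215, and the visible stem about 7 mm shorter. The robot is clear, so I hand in.

```bash
python3 -c "
from plant import manip; print(manip.job_done())"
```

```text
the job is handed in; nothing more can be done
None
```

The thinnest stone (20 mm) lies flat on the anvil under the foot, about 10 mm off its centre because the column is in the way; the sprung foot rests on it pushed in about 7 of 14 mm, the other items look undisturbed, and the job is handed in (no verdict was shown).

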